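Release a can from the counter dispenser

TASK

Serve the green drink: with the fingertips press down the green paddle of the rocking lever so that the gate at its other end lifts, keep it pressed until the green can has rolled all the way down into its pick-up bay, then let go so that the gate drops shut behind it and move clear. Do not touch the cans, do not work the orange dispenser, and leave everything else on the counter where it stands.

Things in the scene. Friction and masses are not known exactly. Their poses are not given: they have to be found in the camera images.
- green_dispenser: green can dispenser, fixed: lane 114 mm wide sloping 8 deg down to its front, green end walls. Origin on the counter, on the lane centre line under the gate; x points up the lane (from -145 to +87 mm), y across to the paddle side, z up. Lever pivot at y = 85 mm, 105 mm high, between cheeks 116 mm high. The lane from x = -138 to 0 is the open pick-up bay, ending in a front stop 38 mm high.
- green_lever (a joint): Tilt (rad) of the green rocking lever, a steel bar across the lane: paddle at one end, at the other the gate, a dark 30 mm wide tongue. 0 = level, gate shut; grows as the paddle goes down; stop at 0.42. Above 0.3 the gate is clear of the can. A spring returns it when let go; pressing at the paddle centre takes about 3 N at first, 6 N at the stop.
- green_paddle (a point): green paddle, a flat plate 45 x 38 x 8 mm (dispenser x, y, z), pressed from above. This point is the centre of its top face, 118 mm above the counter when level, 100 mm from the pivot, 185 mm from the lane centre line; it sinks 40 mm to the lever stop. Its y points along the lever away from the pivot. Nothing stands under it.
- green_can: green drink can, 53 mm diameter, 100 mm long, 0.15 to 0.3 kg, lying across the lane, free to roll. Origin at its centre. At first it leans on the gate, at x = +30 mm, 63 mm high in the dispenser frame; with the gate up it rolls down in about 1 s and lies against the front stop, at x = -116 mm, 42 mm high.
- orange_dispenser: orange can dispenser, fixed: lane 114 mm wide sloping 8 deg down to its front, orange end walls. Origin on the counter, on the lane centre line under the gate; x points up the lane (from -145 to +87 mm), y across to the paddle side, z up. Lever pivot at y = 85 mm, 105 mm high, between cheeks 116 mm high. The lane from x = -138 to 0 is the open pick-up bay, ending in a front stop 38 mm high.
- orange_lever (a joint): Tilt (rad) of the orange rocking lever, a steel bar across the lane: paddle at one end, at the other the gate, a dark 30 mm wide tongue. 0 = level, gate shut; grows as the paddle goes down; stop at 0.42. Above 0.3 the gate is clear of the can. A spring returns it when let go; pressing at the paddle centre takes about 3 N at first, 6 N at the stop.
- orange_paddle (a point): orange paddle, a flat plate 45 x 38 x 8 mm (dispenser x, y, z), pressed from above. This point is the centre of its top face, 118 mm above the counter when level, 100 mm from the pivot, 185 mm from the lane centre line; it sinks 40 mm to the lever stop. Its y points along the lever away from the pivot. Nothing stands under it.
- orange_can: orange drink can, 53 mm diameter, 100 mm long, 0.15 to 0.3 kg, lying across the lane, free to roll. Origin at its centre. At first it leans on the gate, at x = +30 mm, 63 mm high in the dispenser frame; with the gate up it rolls down in about 1 s and lies against the front stop, at x = -116 mm, 42 mm high.
- dropper_a: Amber dropper bottle with a brass collar, 29 mm diameter, 88 mm high, standing near the green paddle. Origin under its base. A bystander.
- dropper_b: Amber dropper bottle like the other, standing near the orange paddle. Origin under its base. A bystander.
- red_can: Red can standing upright, 53 mm diameter, 110 mm high, behind the orange dispenser. Origin under its base. A bystander.
- dish: White dish, 90 mm diameter, 20 mm high, behind the green dispenser. Origin under its base. A bystander.
- mug: Blue mug, 76 mm diameter, 85 mm high, with handle. Origin under its base. A bystander.
Things that resemble listed ones, but are neither listed nor needed, are in the scene too. What is shaped like the orange_can but black or yellow is not meant.

How it is judged:
On the way:
1. the can has rolled into the bay while the fingers still press the paddle down and the gate is up (value of joint green_lever above 0.2 rad and contact force between the fingers and green_dispenser above 0.5 N and distance between the grasp point and green_paddle below 0.08 m and x of green_can in the frame of green_dispenser between -0.13 and -0.085 m and z of green_can in the frame of green_dispenser below 0.06 m and y of green_can in the frame of green_dispenser between -0.02 and 0.02 m), for 0.1 s.
At the end, for the whole second after the job is handed in: The green can lies at rest (under 30 mm/s) in its bay against the front stop (centre 100 to 130 mm in front of the gate), the green lever is back level (under 0.05 rad), the orange lever is level with its can still behind its gate, and every bystander is within 30 mm of its start (x of green_can in the frame of green_dispenser between -0.13 and -0.1 m and z of green_can in the frame of green_dispenser below 0.06 m and y of green_can in the frame of green_dispenser between -0.02 and 0.02 m and linear speed of green_can below 0.03 m/s and value of joint each of green_lever, orange_lever below 0.05 rad and x of orange_can in the frame of orange_dispenser above 0.015 m and distance of each of dropper_a, dropper_b, red_can, dish, mug from where it was at the start of the episode below 0.03 m); the robot touches nothing.
It fails at once if the robot touched a can of either dispenser (contact force between any of the fingers, the arm and green_can above 0.5 N or contact force between any of the fingers, the arm and orange_can above 0.5 N).
It fails at once if the orange lever was worked (value of joint orange_lever above 0.1 rad).
It fails at once if a bystander was shifted, lifted or knocked over (distance of any of dropper_a, dropper_b, red_can, dish, mug from where it was at the start of the episode above 0.03 m or angle between any of dropper_a, dropper_b, red_can, dish, mug's own z axis and vertical above 0.35 rad).
It also fails if it takes over 32 s, if anything falls off the work surface, if the arm or the gripper's body presses on something with over 40 N, if the wrist force passes 120 N, or if a joint passes its speed limit or range.

ROBOT

A 7-joint arm with a two-finger parallel gripper is mounted at the origin on the work surface. World frame = base frame: x ahead of the robot, y to its left, z up, the work surface at z = 0. Lengths are in m, angles in rad, forces in N, time in s.
With the tool pointing down it reaches from about 0.4 to 0.875 m from the base axis. Payload 4.4 kg.
Tool frame: the origin (TCP) lies midway between the tips of the shut fingers; the grasp point (between the pads) lies 19 mm behind it; z points along the fingers, y is the direction in which the jaws open and shut (so a half turn about z gives the same grasp; the last joint's range is limited). The gripper opens to 85 mm and grips with 20 to 120 N. Pads are 22 mm wide; open, the fingers measure 114 mm over their backs; the gripper's body (76 mm by 85 mm) begins 54 mm behind the grasp point. The pads swing forward as they close: fully open they stand 13 mm farther back than shut.
Start: joints at [1.258, 0.628, 0.038, 1.517, -0.027, 0.996, -0.02], TCP at [0.159, -0.63, 0.231] pointing down, gripper open.
Joint ranges: [-3.06, 3.06], [-0.37, 2.12], [-1.25, 1.32], [0.18, 2.47], [-1.1, 4.24], [0.23, 1.98], [-2.94, 2.94]. Speed limits (rad/s): [2.57, 2.57, 3.14, 3.14, 3.14, 3.14, 3.14].

INTERFACE

Orientations are given as a rotation vector (axis times angle).
In Python, from station import telemetry, viewer, ctrl, regions_of, landmark_of gives the robot as it stands. The module is installed in compiled form; this text tells all that it offers.
- The arm moves only by the shell command python3 -m jog 'ROWS'. ROWS is JSON, a list of rows, each a list of 3 entries, a list of its own where there are three numbers: the shift along the world's x, y, z in m, then the turn, a rotation vector about the world's x, y, z in degrees, then the closure, from 0 (fully open) to 1 (shut). A call has 1 to 20 rows; each row shifts and turns the commanded pose from where the row before left it; what a row does not reach is not made up. A row lasts 1/10 s, in which the tool goes at most 50 mm and 8.59 degrees, less where a joint would pass 70% of its speed; a pose out of reach is approached as far as the arm can. A call with a gripper value outside its range is refused whole. The fingers move at their own pace and stop on an object; the grip force is fixed at half the most. Time passes only in rows, so rows that do not move let the fingers close. It gives the time, the measured TCP pose, the force and the opening at its end, in the units of the state.
- telemetry.get_state(): the state, without advancing time (a new reading comes with each control period).
- viewer.get_image(name): name is "scene" or "top" or "wrist"; returns a dict with "image" (480x640x3 uint8, blue, green, red), "fov_y" (degrees; the focal length in pixels is half the picture's height over the tangent of half this angle, whatever the lens; pixels are square), "cx", "cy" (the principal point, pixels), "dist" ([k1, k2, p1, p2, k3] as OpenCV has them; the pictures are not rectified), "xyz" and "attitude" of the camera in the world. Camera axes: x right, y down, z forward; pixel columns grow to the right and rows downward; lengths in m; the calibration is good to about 2 mm. A picture is of the moment at which its call begins. There is no depth.
- ctrl.finish_job(): hands the job in, once; it reports no verdict.
Trained networks look in the newest picture that a camera, given by its name, has taken for a name from the list of things; names that differ only in an ending like _2 or _b are one class to them, and where a whole thing is asked for, a point or a joint stands for the part that bears it (a point fixed in the world has none). Each returns a list of dicts, best first, with "conf" (0 to 1); they miss things now and then, are a little off and sometimes report something else, mostly with a low value. They report only what shows in the picture. A call takes as long as a camera call. They do not tell look-alikes from the thing itself.
- regions_of(target, camera): "pixels" (480x640 bool, what is visible of it) and "point" ([column, row] in pixels, amid what is visible of it).
- landmark_of(target, camera): "point" ([column, row] in pixels: a listed point, or the origin of a listed thing).
The state is a dict: "clock": time; "qpos": joint angles; "joint_vel": joint speeds; "joint_torque": joint torques, N m; "eef_pos": TCP position; "tool_rot": TCP orientation; "force": force on the tool from outside, world axes, zero at the start; "moment": the same for the moment, N m; "grip_width": opening from 0.0 (shut) to 1.0 (fully open).
Only numpy, scipy, OpenCV 4.12 (cv2) and the standard library are available. Lean on these libraries where they do the work, as an engineer would, in place of code of your own. Each camera call takes 0.05 s, during which the arm holds its last target.

## Working session

There is one attempt and no reset: what is moved stays moved. The work goes in short steps, Python scripts to look and compute and a shell command to move; the robot and the scene stay as the last step left them, time stands still between calls to the robot, and variables do not carry over. Pictures are saved under pics/ and viewed, and the job is handed in when it is done.

```bash
mkdir -p pics; python3 - <<'E'
from station import telemetry, viewer
import cv2
s=telemetry.get_state()
print({k:s[k] for k in ('clock','eef_pos','tool_rot','force','grip_width')})
for n in ('scene','top'):
    d=viewer.get_image(n); cv2.imwrite(f'pics/{n}0.png',d['image'])
    print(n,d['fov_y'],d['cx'],d['cy'],d['dist'],d['xyz'],d['attitude'])
E
```

```text
{'clock': 0.0, 'eef_pos': array([ 0.158661  , -0.62970264,  0.23039551]), 'tool_rot': array([-3.11584963e+00, -3.86477985e-01,  3.98072593e-04]), 'force': array([ 0.84065849,  0.02828798, -0.72080858]), 'grip_width': 0.997763326730356}
scene 56.07895665315488 323.1642806701812 239.75940810302407 [-0.05868519  0.          0.          0.          0.        ] [ 1.13613335 -0.39694917  0.8682235 ] [-2.22146421 -1.19855797  0.42941655]
top 52.427524678744824 315.32044288769737 244.25984916939578 [-0.08797348  0.          0.          0.          0.        ] [ 0.52033234 -0.09262836  1.11727866] [-2.17022202  2.17676584 -0.06733629]
```

View pics/scene0.png

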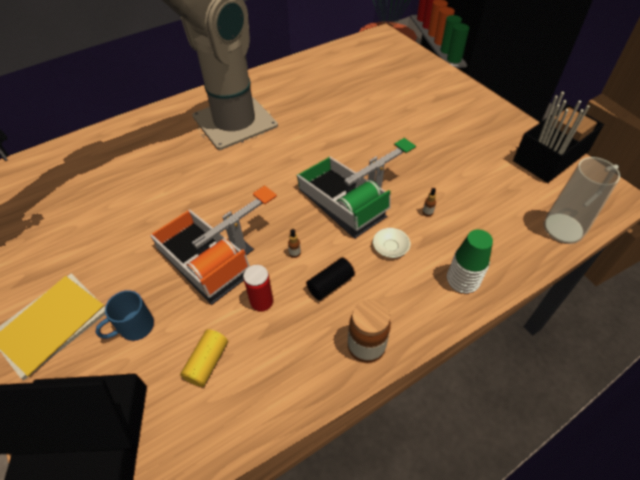

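View pics/top0.png

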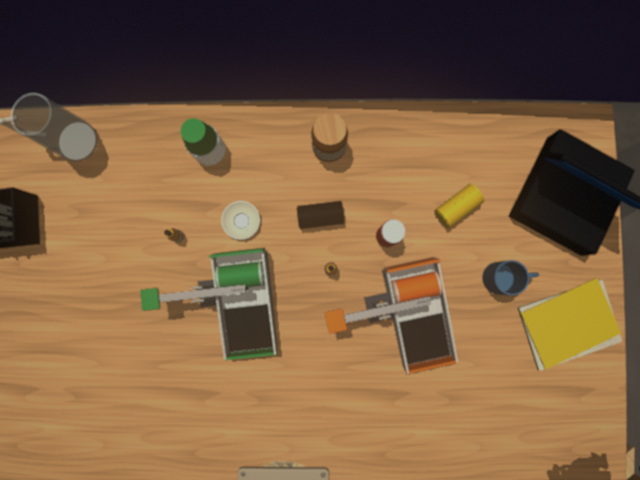

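The scene picture shows the green dispenser in the middle with its paddle at about (404,146). In the top picture the green paddle is at (150,299), dropper_a at (173,234) and the orange paddle at (336,320). Next I measure these.

```bash
cat > h.py <<'E'
import numpy as np, cv2
from scipy.spatial.transform import Rotation as R
from station import telemetry, viewer, regions_of, landmark_of
def K(d):
    f=240/np.tan(np.radians(d['fov_y'])/2)
    return np.array([[f,0,d['cx']],[0,f,d['cy']],[0,0,1]])
def ray(d,p):
    u=cv2.undistortPoints(np.array([[p]],float),K(d),np.array(d['dist']))[0,0]
    v=R.from_rotvec(d['attitude']).apply([u[0],u[1],1]); return np.array(d['xyz']),v
def onz(d,p,z):
    c,v=ray(d,p); return c+v*(z-c[2])/v[2]
def proj(d,P):
    r=R.from_rotvec(d['attitude']).inv(); rv=r.as_rotvec(); t=-r.apply(d['xyz'])
    return cv2.projectPoints(np.atleast_2d(np.array(P,float)),rv,t,K(d),np.array(d['dist']))[0][:,0]
def tri(a,pa,b,pb):
    c1,v1=ray(a,pa);c2,v2=ray(b,pb)
    A=np.stack([v1,-v2],1); s=np.linalg.lstsq(A,c2-c1,rcond=None)[0]
    x1=c1+s[0]*v1;x2=c2+s[1]*v2
    return (x1+x2)/2,np.linalg.norm(x1-x2)
E
python3 - <<'E'
from h import *
D={n:viewer.get_image(n) for n in('scene','top')}
Z=dict(green_paddle=.118,orange_paddle=.118,green_dispenser=0,orange_dispenser=0,green_can=.063,orange_can=.063,dropper_a=0,red_can=0,dish=0,mug=0)
np.set_printoptions(precision=4,suppress=True)
for t,z in Z.items():
    for n in D:
        for l in landmark_of(t,n)[:3]:
            print(t,n,round(l['conf'],2),np.round(l['point'],1),onz(D[n],l['point'],z))
# colour: paddle
for n in D:
    for r in regions_of('green_paddle',n)[:2]: print('reg',n,r['conf'],r['point'],r['pixels'].sum())
    im=D[n]['image']; h=cv2.cvtColor(im,cv2.COLOR_BGR2HSV)
    m=((h[...,0]>40)&(h[...,0]<85)&(h[...,1]>120)&(h[...,2]>50)).astype('uint8')
    k,_,st,c=cv2.connectedComponentsWithStats(m)
    for i in range(1,k):
        if st[i,4]>40: print('green',n,st[i],c[i],onz(D[n],c[i],.118))
E
```

```text
green_paddle scene 0.97 [410.  142.6] [0.4915 0.2803 0.118 ]
green_paddle top 0.81 [151.5 300. ] [0.4842 0.2637 0.118 ]
orange_paddle scene 0.85 [266.  193.1] [ 0.4457 -0.1143  0.118 ]
orange_paddle top 0.6 [334.1 320.4] [ 0.4433 -0.1141  0.118 ]
green_dispenser scene 0.57 [349.1 206.9] [0.5017 0.0868 0.    ]
green_dispenser scene 0.48 [209.3 271.9] [ 0.4888 -0.3038  0.    ]
green_dispenser top 0.74 [249.3 291. ] [0.5012 0.0773 0.    ]
orange_dispenser scene 0.74 [208.8 268.6] [ 0.4795 -0.3009  0.    ]
orange_dispenser scene 0.52 [427.8 214.6] [0.6355 0.2401 0.    ]
orange_dispenser top 0.84 [415.4 298.7] [ 0.4826 -0.3025  0.    ]
green_can scene 0.62 [358.3 200.1] [0.5418 0.0835 0.063 ]
green_can top 0.96 [240.  273.8] [0.5395 0.0883 0.063 ]
orange_can scene 0.58 [213.2 258.6] [ 0.5077 -0.2885  0.063 ]
orange_can scene 0.57 [329.2 278.5] [ 0.6934 -0.1027  0.063 ]
orange_can top 0.78 [417.7 289.7] [ 0.5041 -0.2959  0.063 ]
orange_can top 0.75 [321.3 211.7] [ 0.6744 -0.0886  0.063 ]
orange_can top 0.72 [458.9 204.9] [ 0.6885 -0.3902  0.063 ]
dropper_a scene 0.83 [297.2 253.2] [ 0.5559
[... 667 characters left out ...]
21  46 392] [457.5663  36.0026] [0.1503 0.7788 0.118 ]
green scene [395 138  20  14 160] [404.7188 144.7812] [0.4907 0.2634 0.118 ]
green scene [301 158  29  22 306] [316.6176 169.6699] [0.4444 0.026  0.118 ]
green scene [ 344  183   46   42 1061] [366.5363 201.4562] [0.5962 0.0638 0.118 ]
green scene [459 230  34  41 909] [477.5138 250.0363] [0.8361 0.1748 0.118 ]
reg top 0.78 [179.2, 294.7] 1035
green top [181 119  26  25 486] [193.0782 130.6831] [0.8421 0.1832 0.118 ]
green top [219 264  40  22 626] [238.2332 274.361 ] [0.5373 0.0825 0.118 ]
green top [141 289  18  21 332] [149.4367 298.8464] [0.4866 0.2681 0.118 ]
green top [228 351  45   8 164] [250.2256 354.9573] [0.3731 0.0569 0.118 ]
```

The paddle centre is at about (0.488, 0.266, 0.118): the two cameras agree, and it matches dispenser origin + 185 mm at about 5° yaw. Now I shut the fingers and travel high, around the base.

```bash
python3 -m jog '[[[0.015,0.01,0.02],[0,0,0],1],[[0.02,0.02,0.02],[0,0,0],1],[[0.025,0.025,0.02],[0,0,0],1],[[0.025,0.025,0.02],[0,0,0],1],[[0.03,0.025,0.01],[0,0,0],1],[[0.03,0.025,0],[0,0,0],1],[[0.03,0.025,0],[0,0,0],1],[[0.03,0.025,0],[0,0,0],1],[[0.03,0.025,0],[0,0,0],1],[[0.03,0.025,0],[0,0,0],1],[[0.025,0.03,0],[0,0,0],1],[[0.015,0.03,0],[0,0,0],1],[[0.01,0.03,0],[0,0,0],1]]'
```

```text
clock: 2.6
eef_pos: [0.4752, -0.3086, 0.3212]
tool_rot: [-3.117, -0.389, -0.001]
force: [-0.4, -0.9, -0.3]
grip_width: -0.0
```

```bash
python3 -m jog '[[[0.002,0.03,0],[0,0,0],1],[[0.002,0.035,0],[0,0,0],1],[[0.002,0.035,0],[0,0,0],1],[[0.002,0.035,0],[0,0,0],1],[[0.002,0.035,0],[0,0,0],1],[[0.002,0.035,0],[0,0,0],1],[[0,0.035,0],[0,0,0],1],[[0,0.035,0],[0,0,0],1],[[0,0.035,0],[0,0,0],1],[[0,0.035,0],[0,0,0],1],[[0,0.035,0],[0,0,0],1],[[0,0.035,-0.01],[0,0,0],1],[[0,0.035,-0.02],[0,0,0],1],[[0,0.035,-0.025],[0,0,0],1],[[0,0.03,-0.025],[0,0,0],1],[[0,0.02,-0.02],[0,0,0],1],[[0,0,0],[0,0,0],1],[[0,0,0],[0,0,0],1]]'
python3 - <<'E'
from h import *
for n in('top','wrist','scene'):
    d=viewer.get_image(n); cv2.imwrite(f'pics/{n}1.png',d['image'])
    s=telemetry.get_state(); print(n,s['eef_pos'],s['qpos'].round(2) if hasattr(s['qpos'],'round') else s['qpos'])
    print(proj(d,[[.488,.266,.118],s['eef_pos']]))
    if n=='wrist': W=d
    for l in landmark_of('green_paddle',n)[:2]: print(l, onz(d,l['point'],.118))
E
```

```text
clock: 4.4
eef_pos: [0.4858, 0.2243, 0.2212]
tool_rot: [3.117, 0.387, -0.001]
force: [-0.6, -1.1, -0.1]
grip_width: -0.002
top [0.4863825  0.2236929  0.22186261] [-0.36  0.48 -0.18  1.85  0.12  0.83 -1.92]
[[150.43799081 298.1527071 ]
 [153.03127544 300.85535898]]
{'point': [149.6, 300.0], 'conf': 0.74} [0.48417308 0.26771842 0.118     ]
wrist [0.48675238 0.22340477 0.22237563] [-0.36  0.48 -0.18  1.85  0.12  0.83 -1.92]
[[239.25364775 218.74658341]
 [308.06927069 320.70125444]]
{'point': [233.5, 223.2], 'conf': 0.67} [0.48446679 0.26881771 0.118     ]
scene [0.48665151 0.22362751 0.22234297] [-0.36  0.48 -0.18  1.85  0.11  0.83 -1.92]
[[404.80725701 143.84743217]
 [396.19667509 115.23588758]]
```

View pics/wrist1.png

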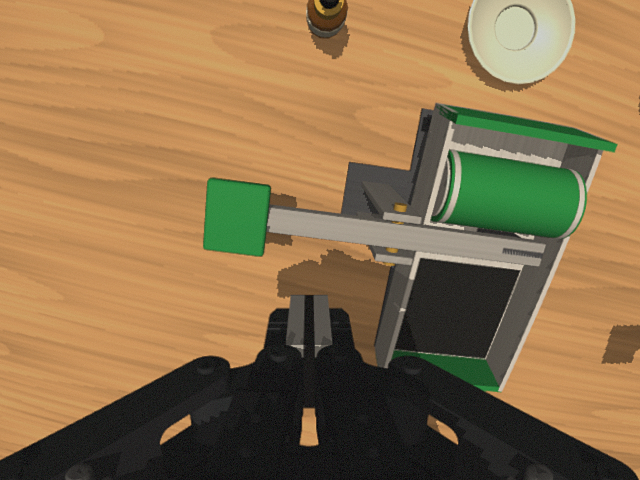

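View pics/scene1.png

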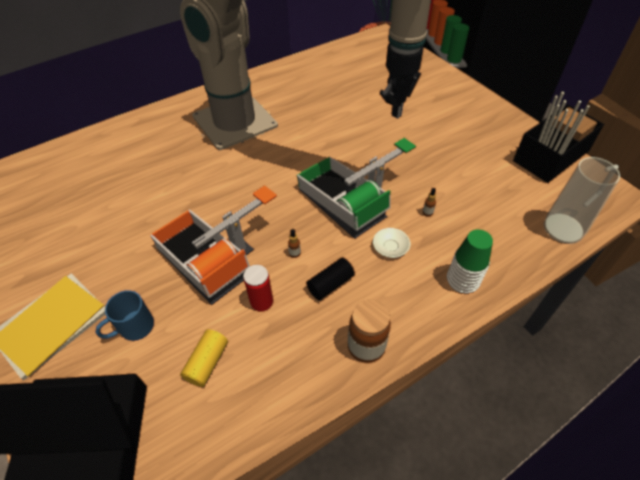

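The wrist picture shows the paddle's centre at (237,217), within 2 px of where my estimate projects. The fingers are shut at (308,300) and nothing is in the way. Next I move over the paddle.

```bash
python3 -m jog '[[[0.001,0.015,0],[0,0,0],1],[[0,0.015,-0.01],[0,0,0],1],[[0,0.014,-0.02],[0,0,0],1],[[0,0,-0.02],[0,0,0],1],[[0,0,-0.015],[0,0,0],1],[[0,0,-0.01],[0,0,0],1],[[0,0,0],[0,0,0],1],[[0,0,0],[0,0,0],1]]'
python3 - <<'E'
from h import *
d=viewer.get_image('wrist'); cv2.imwrite('pics/wrist2.png',d['image'])
s=telemetry.get_state(); print(s['eef_pos'],s['force'])
E
```

```text
clock: 5.5
eef_pos: [0.4869, 0.2694, 0.1463]
tool_rot: [-3.117, -0.387, -0.0]
force: [0.0, -0.4, -0.3]
grip_width: 0.006
[0.48718788 0.26934069 0.14677619] [-0.20526412 -0.33027574  0.65160952]
```

View pics/wrist2.png

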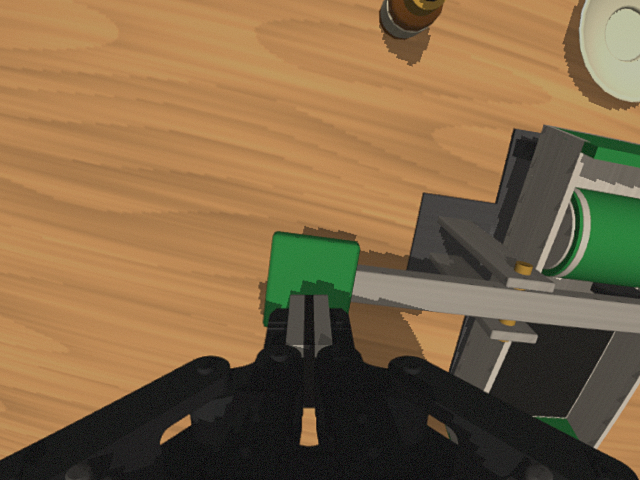

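The shut tips at (308,297) line up with the paddle, which spans columns 268–358. Now I press.

```bash
python3 -m jog '[[[0,-0.001,-0.01],[0,0,0],1],[[0,-0.001,-0.01],[0,0,0],1],[[0,-0.001,-0.008],[0,0,0],1],[[0,0,-0.008],[0,0,0],1],[[0,0,-0.008],[0,0,0],1],[[0,0,-0.008],[0,0,0],1],[[0,0,-0.006],[0,0,0],1],[[0,0,-0.004],[0,0,0],1],[[0,0,0],[0,0,0],1],[[0,0,0],[0,0,0],1]]'
python3 - <<'E'
from h import *
for n in ('top','scene','wrist'):
    d=viewer.get_image(n); cv2.imwrite(f'pics/{n}3.png',d['image'])
s=telemetry.get_state(); print(s['eef_pos'],s['force'])
E
```

```text
clock: 6.55
eef_pos: [0.4871, 0.2651, 0.0842]
tool_rot: [3.117, 0.386, 0.0]
force: [-0.6, -0.2, 6.0]
grip_width: 0.003
[0.48707899 0.26518365 0.08438853] [-1.60205941 -1.10495471  6.06677853]
```

View pics/wrist3.png

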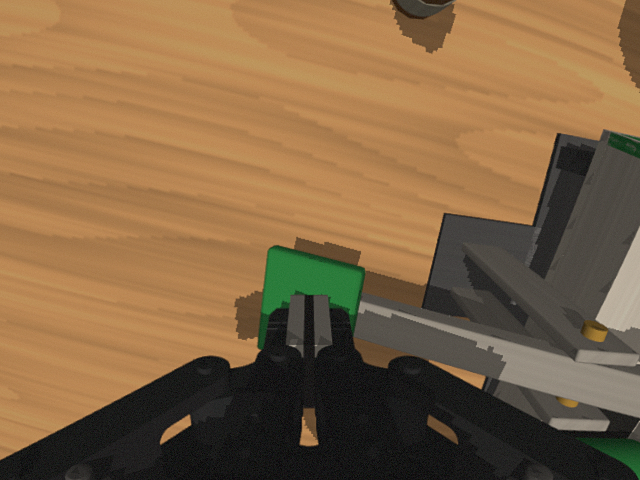

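View pics/scene3.png

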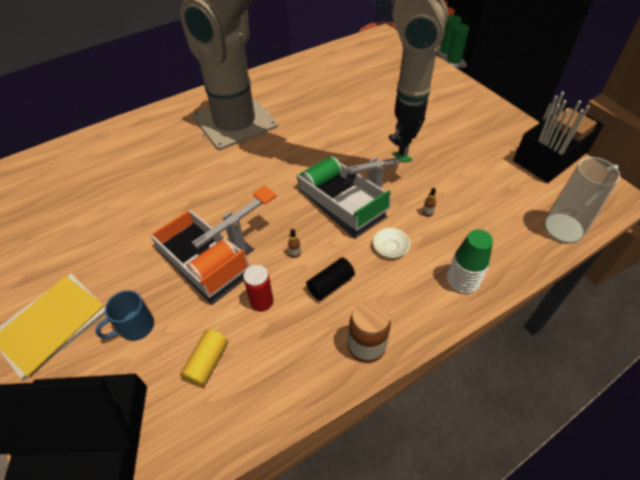

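The scene picture shows the gate up and the green can already at the front of the bay, around (322,172). I hold the press a little longer and check that the can is at rest.

```bash
python3 -m jog '[[[0,0,0],[0,0,0],1],[[0,0,0],[0,0,0],1],[[0,0,0],[0,0,0],1],[[0,0,0],[0,0,0],1],[[0,0,0],[0,0,0],1],[[0,0,0],[0,0,0],1],[[0,0,0],[0,0,0],1],[[0,0,0],[0,0,0],1],[[0,0,0],[0,0,0],1],[[0,0,0],[0,0,0],1]]'
python3 - <<'E'
from h import *
o=np.array([.5015,.082]); p=np.array([.4875,.2665]); y=(p-o)/np.linalg.norm(p-o); x=np.array([y[1],-y[0]])
for n in ('top','scene'):
    d=viewer.get_image(n); cv2.imwrite(f'pics/{n}4.png',d['image'])
    for l in landmark_of('green_can',n)[:2]:
        q=onz(d,l['point'],.042)[:2]-o; print(n,l['conf'],l['point'],q@x,q@y)
print(telemetry.get_state()['force'])
E
```

```text
clock: 7.7
eef_pos: [0.4871, 0.2652, 0.0844]
tool_rot: [3.117, 0.386, 0.001]
force: [-1.3, -0.1, 5.5]
grip_width: 0.001
top 0.6 [247.5, 342.5] -0.1126831725404641 0.0009143106224559942
scene 0.81 [322.9, 174.6] -0.1024082398561104 -0.001836952784472581
[-1.0588331  -1.17551985  6.5306234 ]
```

View pics/top4.png

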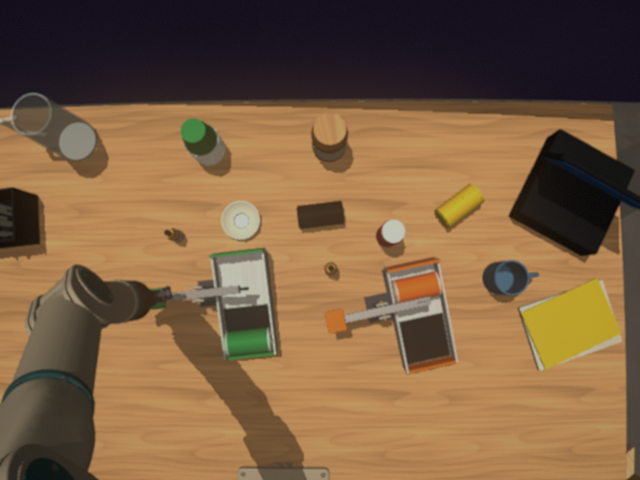

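The can rests against the front stop, at (248,343) in the top picture: x ≈ -0.113 m, y ≈ 0. I let go slowly, then rise clear.

```bash
python3 -m jog '[[[0,0,0.006],[0,0,0],1],[[0,0,0.008],[0,0,0],1],[[0,0,0.01],[0,0,0],1],[[0,0,0.01],[0,0,0],1],[[0,0,0.015],[0,0,0],1],[[0,0,0.02],[0,0,0],1],[[0,0,0.025],[0,0,0],1],[[0,0,0.03],[0,0,0],1],[[0,0,0.03],[0,0,0],1],[[0,0.01,0.02],[0,0,0],1],[[0,0,0],[0,0,0],1],[[0,0,0],[0,0,0],1],[[0,0,0],[0,0,0],1],[[0,0,0],[0,0,0],1],[[0,0,0],[0,0,0],1]]'
python3 - <<'E'
from h import *
o=np.array([.5015,.082]); p=np.array([.4875,.2665]); y=(p-o)/np.linalg.norm(p-o); x=np.array([y[1],-y[0]])
for n in ('top','scene','wrist'):
    d=viewer.get_image(n); cv2.imwrite(f'pics/{n}5.png',d['image'])
    for l in landmark_of('green_can',n)[:2]:
        q=onz(d,l['point'],.042)[:2]-o; print(n,l['conf'],l['point'],q@x,q@y)
    for l in landmark_of('green_paddle',n)[:1]: print('paddle',n,l['conf'],l['point'],proj(d,[.4875,.2665,.118]),proj(d,[.4875,.2665,.08]))
print(telemetry.get_state()['force'])
a,b=[cv2.imread(f'pics/scene{i}.png') for i in (0,5)]
m=(cv2.absdiff(a,b).max(2)>40).astype('uint8')
k,_,st,c=cv2.connectedComponentsWithStats(m)
print([list(q) for q in st[1:] if q[4]>15])
E
```

```text
clock: 9.4
eef_pos: [0.4865, 0.275, 0.2573]
tool_rot: [3.117, 0.386, -0.003]
force: [0.4, 0.3, 0.2]
grip_width: 0.0
top 0.73 [416.9, 289.1] -0.025203462199060132 -0.37943116624906825
top 0.72 [249.8, 340.3] -0.10825411247848 -0.004497285817831862
paddle top 0.72 [149.6, 297.7] [[150.19916942 298.39339064]] [[156.39294964 297.84185136]]
scene 0.56 [323.7, 172.8] -0.10657597822432258 0.004024644608202407
paddle scene 0.9 [407.4, 141.1] [[404.83283968 143.67201297]] [[402.96985101 155.01634112]]
wrist 0.87 [484.6, 340.9] -0.1097748114585385 0.0007589989985800713
paddle wrist 0.67 [317.5, 222.3] [[321.38450259 223.54276915]] [[319.94642109 210.36553212]]
[ 0.34799723  0.21453023 -0.7341881 ]
[[np.int32(188), np.int32(0), np.int32(34), np.int32(34), np.int32(375)], [np.int32(218), np.int32(0), np.int32(23), np.int32(11), np.int32(56)], [np.int32(400), np.int32(0), np.int32(50), np.int32(99), np.int32(2542)], [np.int32(225), np.int32(9), np.int32(18), np.int32(31), np.int32(142)], [np.int32(219), np.int32(12), np.int32(5), np.int32(11), np.int32(26)], [np.int32(188), np.int32(23), np.int32(21), np.int32(19), np.int32(111)], [np.int32(245), np.int32(39), np.int32(4), np.int32(13), np.int32(38)], [np.int32(230), np.int32(42), np.int32(8), np.int32(7), np.int32(36)], [np.int32(222), np.int32(50), np.int32(3), np.int32(10), np.int32(16)], [np.int32(0), np.int32(103), np.int32(202), np.int32(144), np.int32(5149)], [np.int32(207), np.int32(126), np.int32(163), np.int32(60), np.int32(3152)], [np.int32(3), np.int32(157), np.int32(5), np.int32(5), np.int32(18)], [np.int32(339), np.int32(181), np.int32(41), np.int32(33), np.int32(697)]]
```

View pics/scene5.png

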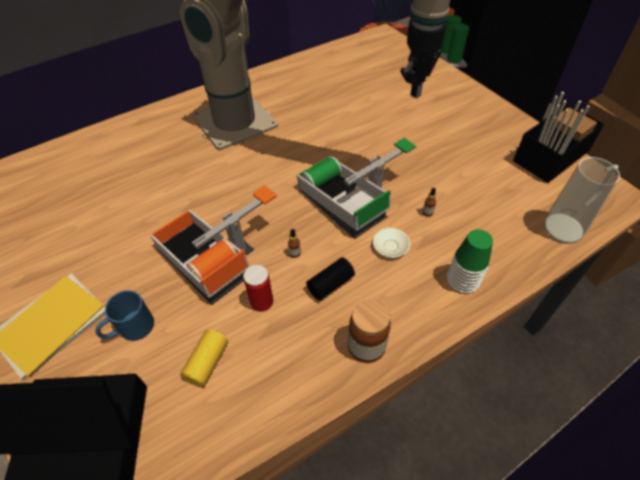

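View pics/wrist5.png

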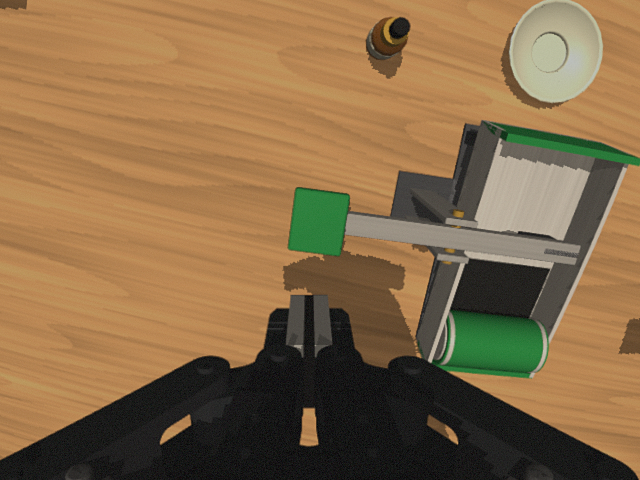

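The lever is level again, with the paddle at (404,146) in the scene picture as at the start. The can lies against the front stop, and the only picture changes are the arm, its shadow and the green can. I hand in.

```bash
python3 -c "
from station import ctrl
print(ctrl.finish_job())"
```

```text
the job is handed in; nothing more can be done
None
```

The green can is in its pick-up bay, the gate has dropped shut behind it, and the job was handed in at about 9.6 s of the 32 s allowed. No verdict is reported.

**What I did:** I found the green paddle in the top and scene pictures and confirmed it in the wrist picture, at about (0.488, 0.266, 0.118) m. With the fingers shut I pressed its centre down to a tip height of 84 mm, meeting about 6 N. I held it for over 1 s, until the pictures showed the can at the front stop. Then I let the lever up and rose clear.

**Last checks:**
- **Green can:** at rest against the front stop. The three cameras put it at x between -0.107 and -0.110 m, with y within 5 mm of the centre line. Nominal is -0.116 m, which fits the few millimetres of detector error.
- **Green lever:** back level. The paddle is where the level position projects, within about 4 px.
- **Everything else:** comparing the scene picture before and after, only the arm, its shadow and the green can changed. The orange can is still behind its gate, and the bystanders did not move.
- **Contact:** the force is back to its noise level, under 1 N, so the robot touches nothing.

**Disagreements:** the top-camera detector also returned the orange can as a "green can" candidate, which I disregarded. While the paddle was pressed, the scene camera put the can at x = -0.102 m and the top camera at -0.113 m. That is within detector error.

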